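# Change the test plate at the inspection camera

## Robot

A 7-joint arm with a two-finger parallel gripper is mounted at the origin on the work surface. World frame = base frame: x ahead of the robot, y to its left, z up, the work surface at z = 0. Lengths are in m, angles in rad, forces in N, time in s.
With the tool pointing down it reaches from about 0.425 to 0.875 m from the base axis. Payload 4.7 kg.
Tool frame: the origin (TCP) lies where the fingers leave the gripper's body, on its centre line; the fingertips stand 70 mm ahead of it and the grasp point (between the pads) lies 51 mm ahead of it; z points along the fingers, y is the line along which they close (so a half turn about z gives the same grasp; the last joint's range is limited). The gripper opens to 87 mm and grips with 3 to 60 N. Pads are 19 mm wide; open, the fingers measure 117 mm over their backs; the gripper's body (75 mm by 190 mm) begins 51 mm behind the grasp point.
Start: joints at [1.312, 0.321, -0.07, 1.45, 0.023, 1.371, -0.057], TCP at [0.175, -0.626, 0.292] pointing down, gripper open.
Joint ranges: [-2.86, 2.86], [-0.3, 2.09], [-1.38, 1.24], [0.06, 2.45], [-1.56, 4.7], [0.09, 2.05], [-2.69, 2.69]. Speed limits (rad/s): [2.57, 2.57, 3.14, 3.14, 3.14, 3.14, 3.14].

## Interface

Orientations are given as a rotation vector (axis times angle).
In Python, from bench import ctrl gives the robot as it stands.
- The arm moves only by the tool play_rows, never from a script. Its argument "increments" is a list that holds one entry, the list of rows, each a list of 7 numbers: the shift along the tool's x, y, z as a fraction of full scale, then the turn, a rotation vector about the tool's x, y, z as a fraction of full scale, then the gripper command: -1 is shut, 1 is fully open, values between are in proportion. A call has 1 to 8 rows; each row is the pose to reach, as a shift and turn from the pose commanded when the call began, along the tool's axes at that moment; what a row does not reach only later rows make up. Full scale, the value 1, is 0.1 m for a shift and 90 degrees for a turn. A row lasts 1/10 s, in which the tool goes at most 50 mm and 8.59 degrees, less where a joint would pass 70% of its speed; a pose out of reach is approached as far as the arm can. A call with a number of a shift or a turn outside -1 to 1 is refused whole. A call with a gripper value outside its range is refused whole. The fingers move at their own pace and stop on an object; "squeeze" is the grip in N (left out, the last holds). Time passes only in rows, so rows that repeat a pose let the fingers close. It gives the time, the measured TCP pose, the force, the opening and the grip force at its end, in the units of the state.
- ctrl.get_state(): the state, without advancing time (a new reading comes with each control period).
- ctrl.get_image(name): name is "scene" or "top" or "wrist"; returns the picture (400x640x3 uint8, red, green, blue); there is no depth.
- ctrl.get_calibration(name): a dict with "vertical_fov" (degrees; the focal length in pixels is half the picture's height over the tangent of half this angle, whatever the lens; pixels are square), "cx", "cy" (the principal point, pixels), "R" (3x3) and "t" (3): a world point X has camera coordinates R X + t; the wrist camera has in their place "T_tool_cam" (4x4, takes a point from camera to tool coordinates, whose origin is the TCP and whose axes are the flange's). Camera axes: x right, y down, z forward; pixel columns grow to the right and rows downward; lengths in m; the calibration is good to about 2 mm. A picture is of the moment at which its call begins: read the wrist's pose just before it. get_calibration takes no time and is no camera call.
- ctrl.close_job(): hands the job in; it is judged then, once.
The state is a dict: "time": time; "joint_positions": joint angles; "qd": joint speeds; "joint_torque": joint torques, N m; "position": TCP position; "tool_rot": TCP orientation; "ft_force": force on the tool from outside, world axes, zero at the start; "torque": the same for the moment, N m; "grip_width": opening from 0.0 (shut) to 1.0 (fully open); "grip_force": force on a finger pad.
Only numpy, scipy, OpenCV 4.12 (cv2) and the standard library are available. Lean on these libraries where they do the work, as an engineer would, in place of code of your own. Each camera call takes 0.05 s, during which the arm holds its last target. There are 200 camera calls.

## Task

The red-strip test plate on the sloping desk has been checked: stand it upright on its lower edge, right down in the empty slot of the rack (the one with the brass tag), and let go of it. Then take the yellow-strip plate out of the rack and present it to the inspection camera: plate centre 180 mm straight out in front of the lens, strip uppermost, black face square to the lens, and finish while still holding it there, steady. Leave the blue-strip plate standing in its slot and everything else on the table where it is.

Things in the scene. Friction and masses are not known exactly. Their poses are not given: they have to be found in the camera images.
- plate_red: Aluminium plate 80 (y) x 95 (z) x 6 mm (x), about 160 g; its top 26 mm is a red grip strip 12 mm thick. Origin: middle of the lower edge; z up the plate to the strip, +x out of the front face, which is black lacquer (back bare metal). Starts on the desk, lower edge 30 mm above the table, leaning 0.5 rad from upright, top towards the robot, black face up and away from the robot.
- plate_yellow: Aluminium plate 80 (y) x 95 (z) x 6 mm (x), about 160 g; its top 26 mm is a yellow grip strip 12 mm thick. Origin: middle of the lower edge; z up the plate to the strip, +x out of the front face, which is black lacquer (back bare metal). Starts upright in a rack slot, lower edge 12 mm above the table, black face away from the robot.
- plate_blue: Aluminium plate 80 (y) x 95 (z) x 6 mm (x), about 160 g; its top 26 mm is a blue grip strip 12 mm thick. Origin: middle of the lower edge; z up the plate to the strip, +x out of the front face, which is black lacquer (back bare metal). Stands upright in another rack slot, black face away from the robot; stays there.
- plate_yellow_mid (a point): Centre of the yellow-strip plate: 47.5 mm above its origin along its z, mid-width, mid-thickness.
- rack: Slotted rack, fixed: wooden base 172 (x) x 94 (y) x 12 mm. Origin: centre of the underside. Three slots along y at x = -60, 0, +60 mm, each 9 mm wide, 90 mm long; floor 12 mm, straight walls to 38 mm, flared lead-in to 47 mm above the table (25 mm wide at the mouth). Yellow, blue and the empty slot come in any order.
- slot_tag: The empty slot, marked by a brass tag (22 mm wide, look only) at its -y (right-hand) end. Origin: centre of the floor of the empty slot (12 mm above the table), x across the slot, y along it, z up. A plate standing fully home has its origin here.
- desk: Small black sloping desk fixed to the table, steel base 110 x 100 x 10 mm. Origin: on the table, below the middle of its ledge; +x away from the robot; leans 0.5 rad towards -x. Its back panel reaches 48 mm up the plate, so the strip is free on both sides.
- cam_head: Inspection camera, fixed on a steel column: white box 62 x 46 x 46 mm, black lens barrel 34 mm across; lens 240 to 300 mm high. Origin: centre of the lens front. Looks along its own -x, towards the robot and 0.45 rad downward; y level; z up, leaning towards the robot. A plate squarely presented has its x, y, z parallel to these (top leaning 0.45 rad towards the robot).
- focus (a point): Point in the air 180 mm straight out in front of the lens (cam_head x = -180 mm): where the centre of the presented plate belongs.
- jack_plug: Loose chrome headphone plug lying on the table, 68 mm long, 15 mm thick; bystander.
- puck: Loose dented aluminium platter puck, 74 mm across, 24 mm tall; origin under its centre; bystander.
- resistor: Loose tan ceramic resistor, 10 by 48 by 10 mm, with wire ends; bystander.
- screwdriver: Loose screwdriver lying left of the rack; bystander.
- cleaner: Loose small closed bottle, 44 mm across, 90 mm tall, on the right; bystander.
Mind the look-alikes: they are no part of the job. Leave any pink or white look-alike of the plate_yellow alone.

How it is judged:
On the way, in this order (a step that is already met when the one before it is completed fails the run):
1. the red-strip plate stands upright and home in the empty slot, let go (x of plate_red in the frame of slot_tag between -0.006 and 0.006 m and y of plate_red in the frame of slot_tag between -0.015 and 0.015 m and z of plate_red in the frame of slot_tag between -0.004 and 0.005 m and angle between plate_red's own z axis and vertical below 0.17 rad and contact force between the fingers and plate_red below 0.1 N and linear speed of plate_red below 0.02 m/s), for 0.2 s.
2. the yellow-strip plate is held in the fingers, lifted clear of the rack (contact force between the fingers and plate_yellow above 1 N and z of plate_yellow in the frame of rack above 0.06 m and contact force between plate_yellow and rack below 0.1 N), for 0.1 s.
At the end, for the whole second after the job is handed in: Yellow plate held still in mid-air, centre within 20 mm of the focus point, black face to the lens, square and strip up within 0.2 rad; red plate let go in the slot: upright within 0.17 rad, 6 mm across, 15 mm along, 5 mm in height; blue plate upright, within 20 mm of its start (all of step 1 and distance between plate_yellow_mid and focus below 0.02 m and angle between the x axis of plate_yellow and the x axis of cam_head, either way round below 0.2 rad and angle between the z axis of plate_yellow and the z axis of cam_head, either way round below 0.2 rad and angle between plate_yellow's own x axis and vertical below 1.45 rad and angle between plate_yellow's own z axis and vertical below 0.9 rad and linear speed of plate_yellow below 0.02 m/s and angular speed of plate_yellow below 0.15 rad/s and contact force between the fingers and plate_yellow above 1 N and contact force between plate_yellow and rack below 0.1 N and contact force between plate_yellow and cam_head below 0.1 N and distance of plate_blue from where it was at the start of the episode below 0.02 m and angle between plate_blue's own z axis and vertical below 0.17 rad); the arm keeps its last pose, push and grip.
It fails at once if the blue-strip plate is moved over 20 mm or tipped (distance of plate_blue from where it was at the start of the episode above 0.02 m or angle between plate_blue's own z axis and vertical above 0.35 rad).
It fails at once if another loose thing on the table is moved over 30 mm (distance of any of jack_plug, puck, resistor, screwdriver, cleaner from where it was at the start of the episode above 0.03 m).
It also fails if it takes over 46 s, if anything falls off the work surface, if the arm or the gripper's body presses on something with over 40 N, if the wrist force passes 120 N, or if a joint passes its speed limit or range.

## Working session

There is one attempt and no reset: what is moved stays moved. The work goes in short steps, Python scripts to look and compute and a tool call to move; the robot and the scene stay as the last step left them, time stands still between calls to the robot, and variables do not carry over. Pictures are saved under pics/ and viewed, at most 10 in all, crops included, and the job is handed in when it is done.

Besides the shell and the picture viewer there is one more tool, called after ">>>" as name(argument=value, ...) on one line, values as JSON. play_rows: Moves the arm, as the interface text tells. Shift numbers are shares of 0.1 m and turn numbers shares of 90 degrees, none past 1 either way. Its arguments: {"type":"object","properties":{"increments":{"type":"array"},"squeeze":{"type":"number"}},"required":["increments"]}

```bash
mkdir -p pics; ls
cat > h.py <<'E'
import numpy as np, cv2
from bench import ctrl
from scipy.spatial.transform import Rotation as Rn
def save(n,f):
    im=ctrl.get_image(n); cv2.imwrite('pics/'+f,im[:,:,::-1]); return im
def K(c): return 200/np.tan(np.radians(c['vertical_fov'])/2)
def ray(n,u,v):
    c=ctrl.get_calibration(n); f=K(c); d=np.array([(u-c['cx'])/f,(v-c['cy'])/f,1.])
    R=np.array(c['R']);return -R.T@np.array(c['t']), R.T@d
def onz(n,u,v,z):
    o,d=ray(n,u,v); return o+d*(z-o[2])/d[2]
def proj(n,X):
    c=ctrl.get_calibration(n); p=np.array(c['R'])@np.array(X)+c['t']; return p[:2]/p[2]*K(c)+[c['cx'],c['cy']]
E
python3 - <<'E'
from h import *
save('scene','s1.png');save('top','t1.png')
for n in('scene','top','wrist'): print(n,ctrl.get_calibration(n))
print(ctrl.get_state())
E
```

```text
pics
scene {'vertical_fov': 57.4677157180055, 'cx': 317.33864186489865, 'cy': 202.9373546730902, 'R': array([[-0.21117323,  0.97743941,  0.00425143],
       [ 0.59596763,  0.13220232, -0.79205122],
       [-0.77474412, -0.1647263 , -0.61043984]]), 't': array([ 0.10740759, -0.15831102,  1.46236771])}
top {'vertical_fov': 52.83286919566231, 'cx': 318.7603948892731, 'cy': 197.99767043553038, 'R': array([[-0.01381219, -0.99974313,  0.01796939],
       [-0.98595644,  0.01062609, -0.16666431],
       [ 0.16643056, -0.02001904, -0.98584994]]), 't': array([-0.00657462,  0.55125083,  1.3076033 ])}
wrist {'vertical_fov': 63.25904566044294, 'cx': 322.574824740908, 'cy': 198.9505640444405, 'T_tool_cam': array([[-1.73770999e-04, -9.67101317e-01, -2.54391455e-01,
         6.94422650e-02],
       [ 9.99999776e-01, -3.68625817e-06, -6.69071117e-04,
        -1.02989381e-03],
       [ 6.46121805e-04, -2.54391515e-01,  9.67101101e-01,
        -9.15005215e-02],
       [ 0.00000000e+00,  0.00000000e+00,  0.00000000e+00,
         1.00000000e+00]])}
{'time': 0.1, 'joint_positions': array([ 1.31206627,  0.3217344 , -0.07008086,  1.45155027,  0.02256209,
        1.37081732, -0.05691368]), 'qd': array([-1.20485976e-03, -2.70474251e-03, -9.52303368e-04, -2.90341222e-03,
       -4.78810904e-04, -1.18346778e-03, -4.85184642e-05]), 'joint_torque': array([-1.29988011e-04, -4.92571986e+01, -4.05998155e-01, -3.13397276e+01,
       -6.42851670e-02,  3.95404233e-02,  7.57602902e-05]), 'position': array([ 0.17501242, -0.62559932,  0.29128152]), 'tool_rot': array([-3.1107239e+00, -4.2700605e-01,  4.5875590e-04]), 'ft_force': array([-0.24908322,  0.47317177, -0.1489417 ]), 'torque': array([-0.02092387,  0.01889143,  0.01003686]), 'grip_force': 0.0, 'grip_width': 1.0012090480700184}
```

View pics/s1.png

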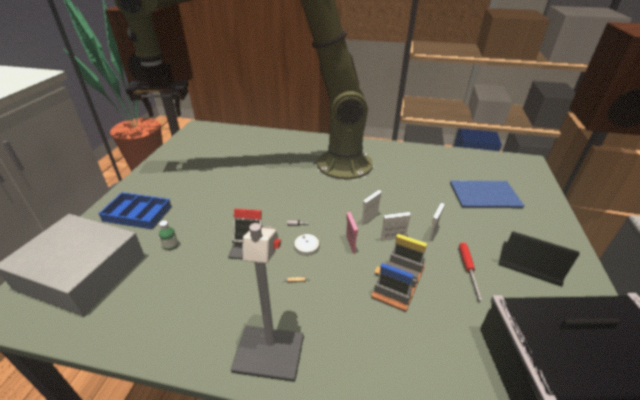

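View pics/t1.png

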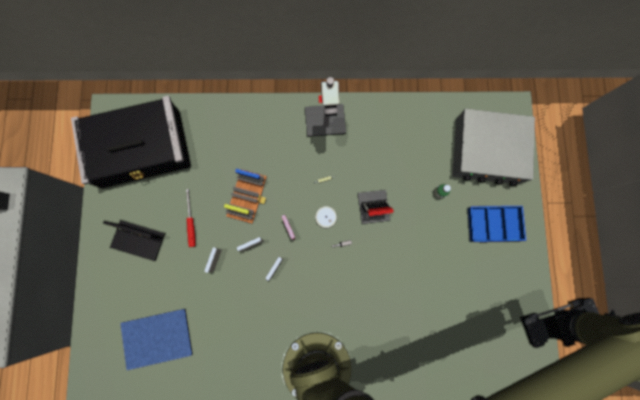

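The rack is at about (246,195) in top, with yellow at (238,210), blue at (248,174) and the brass tag at (263,200), so the middle slot is the empty one. The desk and red plate are at (376,208), and the inspection camera is at (330,95). I'll enlarge these areas.

Run:
```python
from h import *
t=cv2.imread('pics/t1.png');s=cv2.imread('pics/s1.png')
def c(im,x,y,w,h,k): return cv2.resize(im[y:y+h,x:x+w],None,fx=k,fy=k,interpolation=cv2.INTER_CUBIC)
def g(im,x,y,w,h,k):
    o=c(im,x,y,w,h,k)
    for i in range(0,w,10): cv2.line(o,(i*k,0),(i*k,6 if i%50 else 14),(255,255,255),1); 
    for i in range(0,h,10): cv2.line(o,(0,i*k),(6 if i%50 else 14,i*k),(255,255,255),1)
    return o
a=np.hstack([g(t,215,160,65,50*1+15,6),g(t,345,180,65,65,6)])
b=np.hstack([g(t,300,70,65,65,3),g(s,365,230,65,65*1,3),g(s,220,200,65,65,6)])
b1=np.hstack([np.vstack([g(t,300,70,65,65,3),g(s,365,230,65,65,3)]),g(s,220,200,98,65,6)])
b1=cv2.copyMakeBorder(b1,0,0,0,max(0,780-b1.shape[1]),cv2.BORDER_CONSTANT)[:,:780]
o=np.vstack([a,b1]); o=cv2.resize(o,(600*780//780,600)) if 0 else o
print(o.shape); cv2.imwrite('pics/c1.png',cv2.resize(o,None,fx=.768,fy=.768,interpolation=cv2.INTER_AREA))
```

```text
Traceback (most recent call last):
ValueError: all the input array dimensions except for the concatenation axis must match exactly, but along dimension 0, the array at index 0 has size 195 and the array at index 2 has size 390
```

Run:
```python
from h import *
t=cv2.imread('pics/t1.png');s=cv2.imread('pics/s1.png')
def g(im,x,y,k=4,w=66,h=70):
    o=cv2.resize(im[y:y+h,x:x+w],None,fx=k,fy=k,interpolation=cv2.INTER_CUBIC)
    for i in range(0,w,10): cv2.line(o,(i*k,0),(i*k,5 if i%50 else 12),(255,255,255),1)
    for i in range(0,h,10): cv2.line(o,(0,i*k),(5 if i%50 else 12,i*k),(255,255,255),1)
    return o
o=np.vstack([np.hstack([g(t,215,160),g(t,345,180),g(t,300,70)]),np.hstack([g(s,365,230),g(s,225,200),g(s,225,300)])])
cv2.imwrite('pics/c1.png',o)
```

```text
(no output)
```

View pics/c1.png

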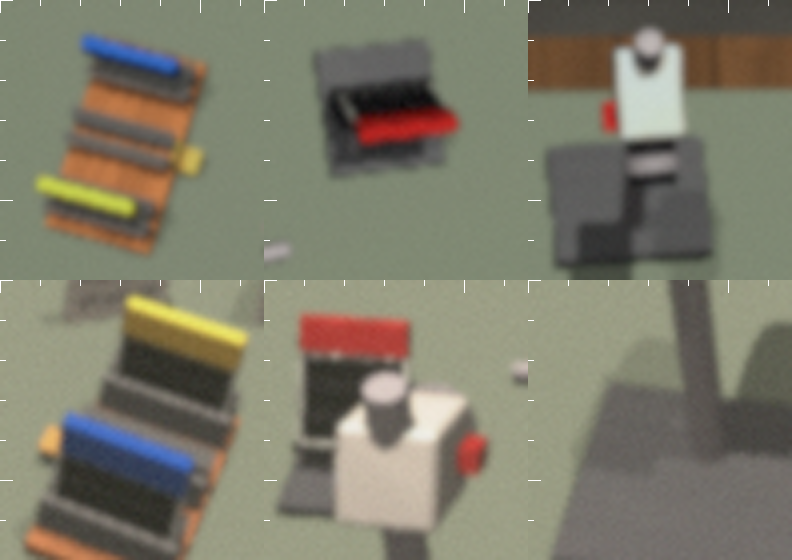

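Top: yellow strip runs (224,206)-(248,212), blue (236,170)-(260,178), red (368,214)-(394,210); the inspection box is white at (322-336,81-104), with the barrel end near (332,114). Next I fit poses by matching strip-mask moments.

```bash
cat >> h.py <<'E'
from scipy.optimize import least_squares
def cam(n,st=None):
    c=ctrl.get_calibration(n)
    if n=='wrist':
        T=np.eye(4);T[:3,:3]=Rn.from_rotvec(st['tool_rot']).as_matrix();T[:3,3]=st['position']
        M=np.linalg.inv(T@c['T_tool_cam']);R,t=M[:3,:3],M[:3,3]
    else: R,t=np.array(c['R']),np.array(c['t'])
    f=K(c); return lambda X:(lambda p:p[:,:2]/p[:,2:]*f+[c['cx'],c['cy']])(np.atleast_2d(X)@R.T+t)
def mom(m):
    mm=cv2.moments(m); a=.5*np.arctan2(2*mm['mu11'],mm['mu20']-mm['mu02'])
    return np.array([mm['m10']/mm['m00'],mm['m01']/mm['m00']]),a,mm['m00']
B=lambda lo,hi:np.array([[x,y,z] for x in(lo[0],hi[0]) for y in(lo[1],hi[1]) for z in(lo[2],hi[2])])
STRIP=B((-.006,-.04,.069),(.006,.04,.095))
def mask(im,col,roi):
    h=cv2.cvtColor(im,cv2.COLOR_RGB2HSV).astype(int);H,S,V=h[...,0],h[...,1],h[...,2]
    m={'red':((H<8)|(H>172))&(S>150)&(V>60),'yellow':(H>22)&(H<40)&(S>125)&(V>70),'blue':(H>100)&(H<125)&(S>130)&(V>50),'white':(S<50)&(V>130)}[col]
    k=np.zeros(m.shape,np.uint8);x0,y0,x1,y1=roi;k[y0:y1,x0:x1]=m[y0:y1,x0:x1]
    n,l,s,_=cv2.connectedComponentsWithStats(k)
    return (l==1+np.argmax(s[1:,4])).astype(np.uint8)
def hull(P,X): return cv2.convexHull(P(X).astype(np.float32))
def fit(obs,X,tilt,x0,z=None):
    """obs: [(projector,mask)], pose x,y,yaw(,z); tilt = lean of z toward -x"""
    M=[(P,mom(m)) for P,m in obs]
    def pose(q): return Rn.from_euler('z',q[2])*Rn.from_euler('y',-tilt), np.array([q[0],q[1],z if z is not None else q[3]])
    def res(q):
        R,t=pose(q);r=[]
        for P,(c,a,_) in M:
            c2,a2,_=mom(hull(P,R.apply(X)+t)); d=(a2-a+np.pi/2)%np.pi-np.pi/2
            r+=list(c2-c)+[d*15]
        return r
    s=least_squares(res,x0,x_scale=[.1,.1,.3]+([.1] if z is None else []),diff_step=1e-4)
    R,t=pose(s.x); return s.x,s.fun.round(2),[(round(mom(m)[2]),round(mom(hull(P,R.apply(X)+t))[2])) for P,m in obs]
E
python3 - <<'E'
from h import *
t=cv2.imread('pics/t1.png')[:,:,::-1].copy();s=cv2.imread('pics/s1.png')[:,:,::-1].copy()
Pt,Ps=cam('top'),cam('scene')
roi={'red':((355,195,410,230),(225,202,270,219)),'yellow':((215,195,260,225),(385,228,435,265)),'blue':((225,160,270,190),(370,255,420,290))}
for k,(a,b) in roi.items():
    mt,ms=mask(t,k,a),mask(s,k,b); tl=.5 if k=='red' else 0; z=.03 if tl else .012
    g=onz('top',*mom(mt)[0],.1); print(k)
    for ob in ([(Pt,mt)],[(Ps,ms)],[(Pt,mt),(Ps,ms)]): print(*fit(ob,STRIP,tl,[g[0],g[1],0.],z))
mt=mask(t,'white',(315,75,345,108));ms=mask(s,'white',(240,220,280,270))
X=B((-.031,-.023,-.023),(.031,.023,.023)); g=onz('top',*mom(mt)[0],.28); print(g,mom(mt),mom(ms))
q,r,a=fit([(Pt,mt),(Ps,ms)],X,-.45*-1,[g[0],g[1],0.,.28]); print('cam',q,r,a)
for v in(106,108,110,112,114,116):print(v,onz('top',332,v,.27))
E
```

```text
red
[ 0.53679567 -0.20143771  0.13240484] [ 0. -0. -0.] [(165, 167)]
[ 0.53782716 -0.20941232  0.        ] [-0.   -0.03  1.19] [(180, 273)]
[ 0.53696302 -0.208366    0.00182989] [ 0.57  0.06  1.94  0.43 -0.17  1.17] [(165, 164), (180, 273)]
yellow
[ 0.51027979  0.25153464 -0.27877056] [ 0.  0. -0.] [(105, 116)]
[0.50093022 0.25165618 0.        ] [-0.01  0.02 -2.96] [(113, 320)]
[ 0.50642582  0.25129027 -0.28011756] [ 0.05  1.19  0.02 -0.18  1.43 -0.06] [(105, 116), (113, 323)]
blue
[ 0.62559548  0.2196633  -0.00109025] [-0.   -0.01 -4.29] [(87, 137)]
[0.61922191 0.22122783 0.        ] [-0.01  0.02 -3.01] [(119, 375)]
[ 6.22396109e-01  2.20505144e-01 -4.83515486e-04] [-0.28  0.95 -4.3  -0.36  0.94 -3.  ] [(87, 137), (119, 377)]
[ 0.82105494 -0.05032805  0.28      ] (array([331.6494382 ,  92.81123596]), np.float64(1.200990457058554), 445.0) (array([260.09272468, 245.90442225]), np.float64(-1.2577293189353456), 1402.0)
cam [ 8.08617426e-01 -4.17300637e-02 -3.10637449e-19  3.03478930e-01] [-2.37  0.74  5.69 -0.57  0.76  7.17] [(445, 390), (1402, 1164)]
106 [ 0.78477847 -0.05115117  0.27      ]
108 [ 0.77863717 -0.05103262  0.27      ]
110 [ 0.77250658 -0.05091428  0.27      ]
112 [ 0.76638668 -0.05079615  0.27      ]
114 [ 0.76027745 -0.05067823  0.27      ]
116 [ 0.75417885 -0.05056051  0.27      ]
```

```bash
cat >> h.py <<'E'
def plateR(yaw,tilt): return Rn.from_euler('z',yaw)*Rn.from_euler('y',-tilt)
FL=Rn.from_matrix(np.array([[0,1,0],[1,0,0],[0,0,-1.]]).T) # tool axes in plate: x=+y, y=+x, z=-z
def tcp(o,yaw,tilt,up,h=.082):
    R=plateR(yaw,tilt); return np.array(o)+R.apply([0,0,h+.051+up]), R*FL
def plan(targets,start=None):
    st=ctrl.get_state(); p,R=(st['position'],Rn.from_rotvec(st['tool_rot'])) if start is None else start
    for tp,tR in targets:
        print('to',tp.round(3))
        for _ in range(12):
            d=R.inv().apply(tp-p)/.1; w=(R.inv()*tR).as_rotvec()/(np.pi/2)
            if max(abs(d).max(),abs(w).max())<.006: break
            s=min(1,1/max(abs(d).max(),1e-9),.7/max(np.linalg.norm(w),1e-9))
            d,w=(d*s).round(2),(w*s).round(2)
            n=int(max(np.ceil(np.linalg.norm(d)*2),np.ceil(np.linalg.norm(w)*90/8.59)))+0
            print(' ',list(map(float,np.r_[d,w])),'rows',n)
            p,R=p+R.apply(d*.1),R*Rn.from_rotvec(w*np.pi/2)
    return p,R
E
python3 - <<'E'
from h import *
P=tcp([.537,-.201,.03],.13,.5,.1); plan([P])
E
```

```text
to [ 0.426 -0.215  0.234]
  [1.0, -0.93, 0.16, -0.07, 0.06, -0.25] rows 3
  [1.0, -0.39, 0.15, -0.06, 0.05, -0.2] rows 3
  [1.0, -0.08, 0.2, -0.06, 0.05, -0.19] rows 3
  [1.0, 0.2, 0.29, -0.06, 0.05, -0.19] rows 3
  [0.24, 0.13, 0.12, -0.01, 0.01, -0.06] rows 1
```

>>> play_rows(increments=[[[1.0,-0.93,0.16,-0.07,0.06,-0.25,0],[1.0,-0.93,0.16,-0.07,0.06,-0.25,0],[1.0,-0.93,0.16,-0.07,0.06,-0.25,0],[1.0,-0.93,0.16,-0.07,0.06,-0.25,0]]])

```text
time: 0.5
position: [0.2493, -0.5039, 0.275]
tool_rot: [2.874, 1.008, 0.167]
ft_force: [-0.0, 0.4, 0.4]
grip_width: 0.719
grip_force: 0.0
```

>>> play_rows(increments=[[[1.0,-0.39,0.15,-0.06,0.05,-0.2,0],[1.0,-0.39,0.15,-0.06,0.05,-0.2,0],[1.0,-0.39,0.15,-0.06,0.05,-0.2,0],[1.0,-0.39,0.15,-0.06,0.05,-0.2,0]]])

```text
time: 0.9
position: [0.303, -0.4165, 0.2632]
tool_rot: [2.603, 1.397, 0.29]
ft_force: [0.3, -0.5, 0.0]
grip_width: 0.507
grip_force: 0.0
```

>>> play_rows(increments=[[[1.0,-0.08,0.2,-0.06,0.05,-0.19,0],[1.0,-0.08,0.2,-0.06,0.05,-0.19,0],[1.0,-0.08,0.2,-0.06,0.05,-0.19,0],[1.0,-0.08,0.2,-0.06,0.05,-0.19,0]]])

```text
time: 1.3
position: [0.3553, -0.3319, 0.2514]
tool_rot: [2.291, 1.722, 0.406]
ft_force: [-0.1, -0.6, -0.2]
grip_width: 0.5
grip_force: 0.0
```

>>> play_rows(increments=[[[1.0,0.2,0.29,-0.06,0.05,-0.19,0],[1.0,0.2,0.29,-0.06,0.05,-0.19,0],[1.0,0.2,0.29,-0.06,0.05,-0.19,0],[1.0,0.2,0.29,-0.06,0.05,-0.19,0],[1.0,0.2,0.29,-0.06,0.05,-0.19,0],[1.0,0.2,0.29,-0.06,0.05,-0.19,0]]])

```text
time: 1.9
position: [0.4099, -0.2434, 0.2394]
tool_rot: [1.939, 1.994, 0.509]
ft_force: [0.6, 0.4, -0.3]
grip_width: 0.503
grip_force: 0.0
```

Works as planned. Now I take a wrist look here and fit the red strip.

Run:
```python
from h import *
st=ctrl.get_state(); im=save('wrist','w1.png'); P=cam('wrist',st)
m=mask(im,'red',(0,0,640,400)); print(mom(m), cv2.boundingRect(m))
q=fit([(P,m)],STRIP,.5,[.537,-.201,.13],.03); print(*q)
x=q[0]; print(plan([tcp([x[0],x[1],.03],x[2],.5,.05),tcp([x[0],x[1],.03],x[2],.5,0)]))
```

```text
(array([341.30448128, 166.41620626]), np.float64(1.510022820782537), 1629.0) (331, 116, 21, 104)
[ 0.53498567 -0.20338988  0.10666406] [ 0.  0. -0.] [(1629, 1704)]
to [ 0.448 -0.213  0.191]
  [0.28, 0.12, 0.62, -0.01, 0.01, -0.05] rows 2
to [ 0.472 -0.21   0.147]
  [-0.0, 0.0, 0.5, -0.0, -0.0, 0.0] rows 1
(array([ 0.4716503 , -0.2100068 ,  0.14636552]), Rotation.from_matrix(array([[-1.10718768e-01,  8.74965449e-01,  4.71356360e-01],
                            [ 9.93851771e-01,  9.75257725e-02,  5.24154650e-02],
                            [-1.07672223e-04,  4.74261729e-01, -8.80383894e-01]])))
```

View pics/w1.png

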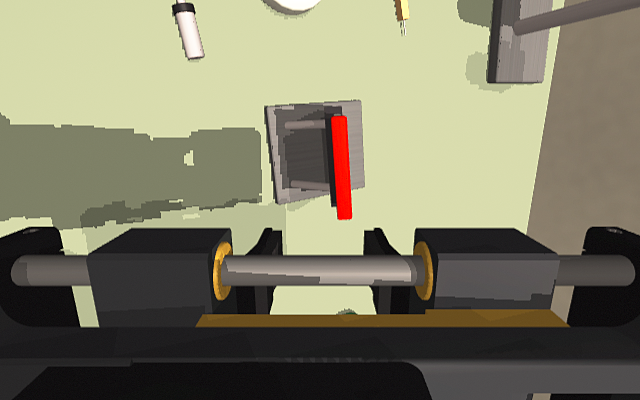

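The strip is clear at (341,166), spanning rows 116-220, and the fingers are at 265/375. Going in and closing.

>>> play_rows(increments=[[[0.28,0.12,0.62,-0.01,0.01,-0.05,0],[0.28,0.12,0.62,-0.01,0.01,-0.05,0],[0.28,0.12,0.62,-0.01,0.01,-0.05,0]]])

```text
time: 2.25
position: [0.448, -0.2091, 0.1878]
tool_rot: [1.843, 2.069, 0.522]
ft_force: [0.3, -0.3, -0.5]
grip_width: 0.5
grip_force: 0.0
```

>>> play_rows(increments=[[[0,0,0.25,0,0,0,0],[0,0,0.5,0,0,0,0],[0,0,0.5,0,0,0,0],[0,0,0.5,0,0,0,-1],[0,0,0.5,0,0,0,-1],[0,0,0.5,0,0,0,-1],[0,0,0.5,0,0,0,-1],[0,0,0.5,0,0,0,-1]]], squeeze=25)

```text
time: 3.05
position: [0.472, -0.2082, 0.1466]
tool_rot: [1.84, 2.064, 0.52]
ft_force: [4.5, 1.1, 2.5]
grip_width: 0.136
grip_force: 25.0
```

Run:
```python
from h import *
st=ctrl.get_state(); print({k:np.round(st[k],3) for k in('time','position','tool_rot','ft_force','grip_width','grip_force','joint_positions')})
p,R=st['position'],Rn.from_rotvec(st['tool_rot'])
rp=np.array([.568,.2356,.012])
plan([(p+R.apply([0,0,-.09]),R),(np.array([.50,-.21,.29]),plateR(.0,.0)*FL),tcp(rp,-.278,0,.12)])
```

```text
{'time': np.float64(3.05), 'position': array([ 0.472, -0.208,  0.147]), 'tool_rot': array([1.84 , 2.064, 0.52 ]), 'ft_force': array([4.543, 1.074, 2.451]), 'grip_width': np.float64(0.136), 'grip_force': np.float64(25.038), 'joint_positions': array([ 0.983, -0.012, -0.448,  2.224, -0.548,  0.592,  1.055])}
to [ 0.43  -0.213  0.226]
  [-0.0, -0.0, -0.9, 0.0, 0.0, 0.0] rows 2
to [ 0.5  -0.21  0.29]
  [-0.05, 0.92, -0.23, 0.31, -0.02, 0.07] rows 4
to [0.568 0.236 0.265]
  [1.0, 0.15, 0.05, 0.0, 0.0, 0.04] rows 3
  [1.0, 0.09, 0.05, 0.0, 0.0, 0.04] rows 3
  [1.0, 0.03, 0.05, 0.0, 0.0, 0.04] rows 3
  [1.0, -0.04, 0.06, 0.0, 0.0, 0.04] rows 3
  [0.49, -0.04, 0.02, 0.01, 0.0, 0.02] rows 1
```

>>> play_rows(increments=[[[0,0,-0.3,0,0,0,-1],[0,0,-0.6,0,0,0,-1],[0,0,-0.9,0,0,0,-1],[0,0,-0.9,0,0,0,-1]]])

```text
time: 3.45
position: [0.4297, -0.2144, 0.2286]
tool_rot: [1.838, 2.06, 0.518]
ft_force: [0.6, -1.0, -1.3]
grip_width: 0.133
grip_force: 24.8
```

>>> play_rows(increments=[[[-0.05,0.92,-0.23,0.31,-0.02,0.07,-1],[-0.05,0.92,-0.23,0.31,-0.02,0.07,-1],[-0.05,0.92,-0.23,0.31,-0.02,0.07,-1],[-0.05,0.92,-0.23,0.31,-0.02,0.07,-1],[-0.05,0.92,-0.23,0.31,-0.02,0.07,-1]]])

```text
time: 3.95
position: [0.5027, -0.2077, 0.2873]
tool_rot: [2.212, 2.227, 0.008]
ft_force: [-0.1, 0.1, -1.8]
grip_width: 0.134
grip_force: 24.9
```

>>> play_rows(increments=[[[1.0,0.15,0.05,0.0,0.0,0.04,-1],[1.0,0.15,0.05,0.0,0.0,0.04,-1],[1.0,0.15,0.05,0.0,0.0,0.04,-1]]])

```text
time: 4.25
position: [0.5145, -0.1008, 0.2823]
tool_rot: [2.273, 2.164, 0.011]
ft_force: [0.1, 0.8, -1.5]
grip_width: 0.138
grip_force: 24.9
```

>>> play_rows(increments=[[[1.0,0.09,0.05,0.0,0.0,0.04,-1],[1.0,0.09,0.05,0.0,0.0,0.04,-1],[1.0,0.09,0.05,0.0,0.0,0.04,-1]]])

```text
time: 4.55
position: [0.5286, -0.0017, 0.2775]
tool_rot: [2.34, 2.092, 0.011]
ft_force: [-0.1, 0.6, -2.1]
grip_width: 0.136
grip_force: 24.9
```

>>> play_rows(increments=[[[1.0,0.03,0.05,0.0,0.0,0.04,-1],[1.0,0.03,0.05,0.0,0.0,0.04,-1],[1.0,0.03,0.05,0.0,0.0,0.04,-1]]])

```text
time: 4.85
position: [0.5432, 0.097, 0.2723]
tool_rot: [2.405, 2.019, 0.012]
ft_force: [0.5, 0.4, -1.6]
grip_width: 0.133
grip_force: 24.9
```

>>> play_rows(increments=[[[1.0,-0.04,0.0,0.0,0.0,0.04,-1],[1.0,-0.04,0.0,0.0,0.0,0.04,-1],[1.0,-0.04,0.0,0.0,0.0,0.04,-1],[1.0,-0.04,0.0,0.0,0.0,0.04,-1],[1.0,-0.04,0.0,0.0,0.0,0.04,-1]]])

```text
time: 5.35
position: [0.5595, 0.1855, 0.2721]
tool_rot: [2.476, 1.922, 0.003]
ft_force: [-0.3, -0.4, -0.6]
grip_width: 0.14
grip_force: 24.9
```

Run:
```python
from h import *
st=ctrl.get_state(); im=save('wrist','w2.png'); P=cam('wrist',st)
print(st['position'],st['tool_rot'],st['grip_width'],st['grip_force'])
for k,x0 in(('yellow',[.510,.2515,-.278]),('blue',[.6256,.2197,-.278])):
    print(P(Rn.from_euler('z',x0[2]).apply(STRIP)+[x0[0],x0[1],.012]).round().tolist())
    m=mask(im,k,(0,0,640,400)); print(k,cv2.boundingRect(m),*fit([(P,m)],STRIP,0,x0,.012))
```

```text
[0.55952865 0.18547304 0.27210372] [2.47628263 1.92228531 0.00274301] 0.14017470179596883 24.935083668096922
[[241.0, 181.0], [233.0, 188.0], [238.0, 86.0], [229.0, 83.0], [255.0, 182.0], [248.0, 188.0], [252.0, 86.0], [245.0, 84.0]]
yellow (229, 81, 24, 104) [ 0.5087208   0.25389074 -0.27568625] [ 0. -0.  0.] [(1709, 2336)]
[[376.0, 183.0], [381.0, 190.0], [383.0, 89.0], [389.0, 86.0], [390.0, 184.0], [396.0, 191.0], [397.0, 89.0], [405.0, 87.0]]
blue (376, 87, 27, 102) [ 0.62459473  0.22019342 -0.28220034] [-0.  0. -0.] [(1930, 2185)]
```

View pics/w2.png

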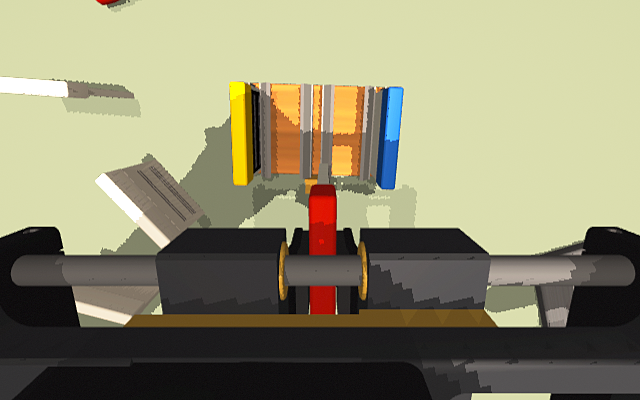

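Yellow is at u 229-253, blue at 376-403, and the empty slot's walls near u 300-332 line up with red. I'll overlay the predicted slot on an enlarged crop.

Run:
```python
from h import *
st=ctrl.get_state(); P=cam('wrist',st); im=cv2.imread('pics/w2.png')
k=5;x0,y0=220,70;o=cv2.resize(im[y0:190,x0:380],None,fx=k,fy=k,interpolation=cv2.INTER_CUBIC)
c=np.array([.567,.2365,0]);R=Rn.from_euler('z',-.279)
for xx,z,col in((0,.012,(0,255,0)),(-.0125,.047,(255,0,255)),(.0125,.047,(255,0,255)),(-.0045,.038,(255,255,0)),(.0045,.038,(255,255,0))):
    p=P(R.apply([[xx,-.045,z],[xx,.045,z]])+c); print(xx,p.round(1).tolist())
    a,b=[tuple(int(v) for v in (q-[x0,y0]+.5)*k) for q in p]; cv2.line(o,a,b,col,1)
cv2.imwrite('pics/w2c.png',o)
```

```text
0 [[315.1, 173.1], [316.9, 86.5]]
-0.0125 [[301.9, 179.0], [302.9, 83.1]]
0.0125 [[327.0, 179.7], [330.0, 83.9]]
-0.0045 [[310.2, 177.5], [311.8, 84.2]]
0.0045 [[319.0, 177.7], [321.3, 84.5]]
```

View pics/w2c.png

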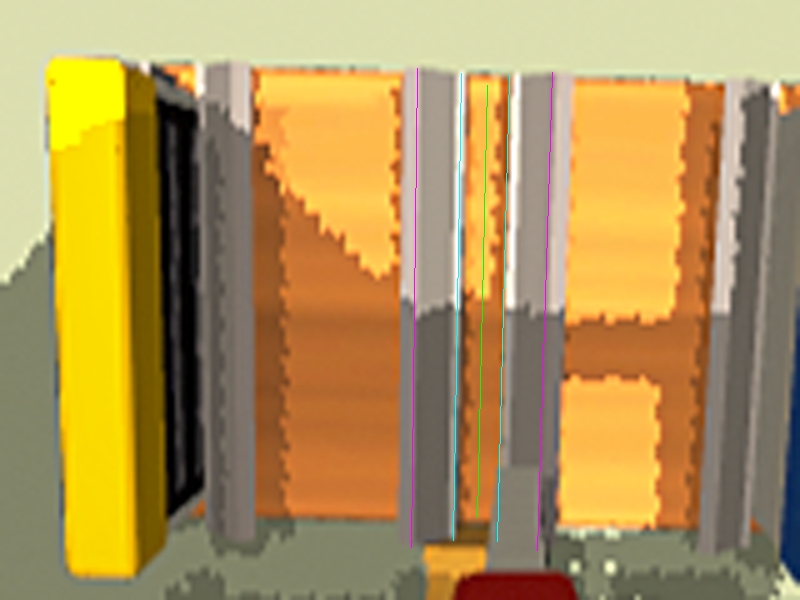

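The overlay matches the slot to within 1 px. Next: hover, then lower.

Run:
```python
from h import *
o=[.5673,.2366,.012]; plan([tcp(o,-.278,0,.06),tcp(o,-.278,0,.005)])
```

```text
to [0.567 0.237 0.205]
  [0.52, -0.06, 0.67, 0.0, 0.0, 0.02] rows 2
to [0.567 0.237 0.15 ]
  [0.0, -0.0, 0.55, 0.0, 0.0, -0.0] rows 2
```

>>> play_rows(increments=[[[0.52,-0.06,0.2,0.0,0.0,0.02,-1],[0.52,-0.06,0.2,0.0,0.0,0.02,-1],[0.52,-0.06,0.67,0.0,0.0,0.02,-1],[0.52,-0.06,0.67,0.0,0.0,0.02,-1],[0.52,-0.06,0.67,0.0,0.0,0.02,-1],[0.52,-0.06,0.67,0.0,0.0,0.02,-1]]])

```text
time: 6.0
position: [0.5684, 0.2384, 0.2079]
tool_rot: [2.507, 1.882, 0.009]
ft_force: [1.0, 0.7, -0.8]
grip_width: 0.136
grip_force: 24.9
```

Run:
```python
from h import *
o=[.5673,.2366,.012]; st=ctrl.get_state(); print(st['position'],st['tool_rot'],st['ft_force']); p,R=plan([tcp(o,-.278,0,.06)]); plan([tcp(o,-.278,0,.02)]); print((Rn.from_rotvec(st['tool_rot']).as_matrix()).round(4))
```

```text
[0.568422   0.2384272  0.20786935] [2.50667647 1.88167571 0.00907235] [ 0.96021949  0.70116239 -0.84672717]
to [0.567 0.237 0.205]
  [-0.02, -0.01, 0.03, 0.01, -0.0, -0.0] rows 1
to [0.567 0.237 0.165]
  [-0.02, -0.01, 0.43, 0.01, -0.0, -0.0] rows 1
[[ 2.792e-01  9.602e-01  9.000e-03]
 [ 9.602e-01 -2.792e-01 -2.300e-03]
 [ 3.000e-04  9.300e-03 -1.000e+00]]
```

>>> play_rows(increments=[[[-0.02,-0.01,0.15,0.01,0,0,-1],[-0.02,-0.01,0.3,0.01,0,0,-1],[-0.02,-0.01,0.38,0.01,0,0,-1],[-0.02,-0.01,0.43,0.01,0,0,-1],[-0.02,-0.01,0.43,0.01,0,0,-1]]])

```text
time: 6.5
position: [0.5667, 0.2365, 0.1619]
tool_rot: [-2.507, -1.884, 0.009]
ft_force: [2.8, -0.7, -3.2]
grip_width: 0.137
grip_force: 25.1
```

>>> play_rows(increments=[[[0,0,0.05,0,0,0,-1],[0,0,0.1,0,0,0,-1],[0,0,0.14,0,0,0,-1],[0,0,0.14,0,0,0,-1]]])

```text
time: 6.9
position: [0.5665, 0.2369, 0.1484]
tool_rot: [-2.507, -1.884, 0.008]
ft_force: [5.9, -0.9, -3.9]
grip_width: 0.14
grip_force: 25.2
```

>>> play_rows(increments=[[[0,0.01,0.02,0,0,0,-1],[0,0.01,0.04,0,0,0,-1],[0,0.01,0.04,0,0,0,-1]]])

```text
time: 7.2
position: [0.5668, 0.237, 0.1446]
tool_rot: [-2.506, -1.884, 0.01]
ft_force: [3.8, -0.8, -1.5]
grip_width: 0.137
grip_force: 25.1
```

>>> play_rows(increments=[[[0,0.01,0.02,0,0,0,-1],[0,0.01,0.03,0,0,0,-1],[0,0.01,0.03,0,0,0,-1]]])

```text
time: 7.5
position: [0.5677, 0.2369, 0.1443]
tool_rot: [-2.507, -1.885, 0.011]
ft_force: [-1.9, -3.4, 13.8]
grip_width: 0.14
grip_force: 25.0
```

>>> play_rows(increments=[[[0,0,-0.02,0,0,0,0],[0,0,-0.02,0,0,0,0],[0,0,-0.02,0,0,0,0],[0,0,-0.02,0,0,0,0],[0,0,-0.02,0,0,0,0],[0,0,-0.02,0,0,0,0]]])

```text
time: 8.1
position: [0.5676, 0.2368, 0.1437]
tool_rot: [-2.506, -1.884, 0.01]
ft_force: [-1.0, 0.5, -0.1]
grip_width: 0.487
grip_force: 0.0
```

>>> play_rows(increments=[[[0,0,-0.2,0,0,0,0],[0,0,-0.6,0,0,0,0],[0,0,-1,0,0,0,0],[0,0,-1,0,0,0,0],[0,0,-1,0,0,0,0]]])

```text
time: 8.6
position: [0.569, 0.2369, 0.2449]
tool_rot: [-2.507, -1.885, 0.007]
ft_force: [0.6, -1.3, -1.3]
grip_width: 0.5
grip_force: 0.0
```

>>> play_rows(increments=[[[-0.4,-0.6,0,0,0,0,0],[-0.4,-0.6,0,0,0,0,0],[-0.4,-0.6,0,0,0,0,0],[-0.4,-0.6,0,0,0,0,0]]])

```text
time: 9.0
position: [0.4998, 0.2141, 0.2436]
tool_rot: [-2.507, -1.884, 0.012]
ft_force: [0.4, -0.9, -0.1]
grip_width: 0.5
grip_force: 0.0
```

Run:
```python
from h import *
st=ctrl.get_state(); im=save('wrist','w3.png'); P=cam('wrist',st); bgr=cv2.imread('pics/w3.png')
print(st['position'],st['tool_rot'],st['grip_width'])
s=Rn.from_euler('z',-.278)
for k,x,col in(('yellow',-.06,(255,0,255)),('red',0,(0,255,0)),('blue',.06,(255,255,255))):
    h=hull(P,s.apply(STRIP+[x,0,.012])+[.5673,.2366,0])
    cv2.polylines(bgr,[h.round().astype(int)],True,col,1)
cv2.imwrite('pics/w3o.png',cv2.resize(bgr[50:300,140:540],None,fx=2,fy=2))
plan([tcp(s.apply([-.06,0,.012])+[.5673,.2366,0],-.278,0,u) for u in(.04,0)])
```

```text
[0.49977219 0.21406805 0.24361456] [-2.50699237 -1.88376915  0.01151524] 0.4998516392332412
to [0.51  0.253 0.185]
  [0.4, -0.01, 0.59, -0.01, 0.0, -0.0] rows 2
to [0.51  0.253 0.145]
  [-0.0, -0.01, 0.4, 0.0, 0.0, -0.0] rows 1
```

View pics/w3o.png

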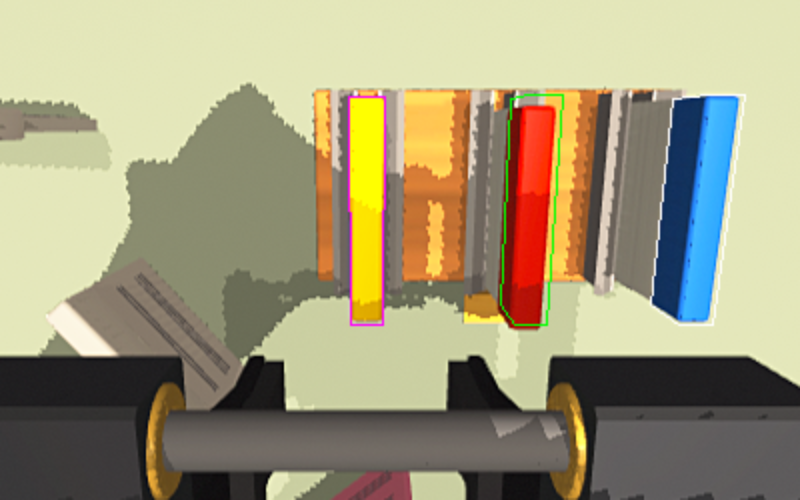

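Yellow (zoomed u 350-383) and blue match the model. Red stands in the slot, offset by a few px, so I'll fit its full pose before moving on.

Run:
```python
from h import *
from scipy.optimize import minimize
st=ctrl.get_state(); im=cv2.imread('pics/w3.png')[:,:,::-1].copy(); P=cam('wrist',st)
h=im.astype(int); m=((h[...,0]>70)&(h[...,1]<.35*h[...,0])&(h[...,2]<.35*h[...,0])).astype(np.uint8)
r=np.zeros_like(m); r[90:225,380:425]=m[90:225,380:425]; print(r.sum(),cv2.boundingRect(r))
dt=lambda a:cv2.GaussianBlur(cv2.resize(a.astype(np.float32),None,fx=1,fy=1),(0,0),1)
s=Rn.from_euler('z',-.278);S=dt(r)
def cost(q,w=1e-2):
    R=s*Rn.from_euler('zyx',q[3:]); X=R.apply(STRIP)+s.apply(q[:3])+[.5673,.2366,.012]
    c=np.zeros(r.shape,np.uint8); cv2.fillConvexPoly(c,(hull(P,X)*16).round().astype(np.int32),1,shift=4,lineType=8)
    return ((dt(c)-S)**2).sum()
for z in(-.003,0,.003,.008,.015):
    f=lambda q:cost([q[0],q[1],z,q[2],q[3],q[4]])
    o=minimize(f,[0,-.002,0,0,0],method='Nelder-Mead',options=dict(initial_simplex=np.array([[0,-.002,0,0,0]]+[list(np.array([0,-.002,0,0,0])+np.eye(5)[i]*[.004,.004,.05,.08,.08][i]) for i in range(5)]),maxiter=600))
    print(z,o.x.round(4),round(o.fun,1),'start',round(f([0,0,0,0,0]),1))
```

```text
2466 (389, 103, 29, 111)
-0.003 [ 0.001  -0.0006  0.0077 -0.0203  0.024 ] 69.9 start 246.5
0 [ 0.0058 -0.0008  0.0042 -0.0858  0.0177] 40.8 start 361.1
0.003 [ 0.0041 -0.0002 -0.0067 -0.078   0.0218] 87.3 start 535.1
0.008 [ 0.0052 -0.0017 -0.0006 -0.102   0.0071] 117.5 start 909.8
0.015 [ 0.0056  0.0003  0.0019 -0.1255  0.0306] 174.7 start 1539.4
```

The best fit has red home (z≈0) with a lean of about 0.09 rad, within tolerance. Now I grip yellow, with a narrower opening.

>>> play_rows(increments=[[[0.4,-0.01,0.2,-0.01,0,0,-0.3],[0.4,-0.01,0.4,-0.01,0,0,-0.3],[0.4,-0.01,0.59,-0.01,0,0,-0.3],[0.4,-0.01,0.59,-0.01,0,0,-0.3],[0.4,-0.01,0.59,-0.01,0,0,-0.3]]])

```text
time: 9.55
position: [0.51, 0.2538, 0.1853]
tool_rot: [2.507, 1.885, 0.004]
ft_force: [0.4, -0.2, 0.2]
grip_width: 0.353
grip_force: 0.0
```

Run:
```python
from h import *
st=ctrl.get_state();print(st['position'],st['ft_force'],st['grip_width'])
s=Rn.from_euler('z',-.278);plan([tcp(s.apply([-.06,0,.012])+[.5673,.2366,0],-.278,0,0)])
```

```text
[0.51001703 0.25375105 0.18529729] [ 0.36198644 -0.24394325  0.1931166 ] 0.35346690376108647
to [0.51  0.253 0.145]
  [-0.01, -0.0, 0.4, 0.0, 0.0, -0.0] rows 1
```

>>> play_rows(increments=[[[-0.01,0,0.2,0,0,0,-0.3],[-0.01,0,0.4,0,0,0,-0.3],[-0.01,0,0.4,0,0,0,-0.3],[-0.01,0,0.4,0,0,0,-1],[-0.01,0,0.4,0,0,0,-1],[-0.01,0,0.4,0,0,0,-1],[-0.01,0,0.4,0,0,0,-1]]], squeeze=30)

```text
time: 10.25
position: [0.5098, 0.2531, 0.1468]
tool_rot: [2.506, 1.884, 0.007]
ft_force: [-0.8, -0.3, 4.6]
grip_width: 0.137
grip_force: 29.9
```

>>> play_rows(increments=[[[0,0,-0.15,0,0,0,-1],[0,0,-0.4,0,0,0,-1],[0,0,-0.7,0,0,0,-1],[0,0,-1,0,0,0,-1],[0,0,-1,0,0,0,-1],[0,0,-1,0,0,0,-1]]])

```text
time: 10.85
position: [0.5091, 0.2529, 0.2464]
tool_rot: [2.505, 1.884, 0.007]
ft_force: [-0.7, -0.6, -1.5]
grip_width: 0.131
grip_force: 29.9
```

Run:
```python
from h import *
t=cv2.imread('pics/t1.png');s=cv2.imread('pics/s1.png')
def g(im,x,y,k,w,h):
    o=cv2.resize(im[y:y+h,x:x+w],None,fx=k,fy=k,interpolation=cv2.INTER_CUBIC)
    for i in range(0,w,5): cv2.line(o,(i*k,0),(i*k,6 if i%10 else 14),(0,0,255),1)
    for i in range(0,h,5): cv2.line(o,(0,i*k),(6 if i%10 else 14,i*k),(0,0,255),1)
    return o
cv2.imwrite('pics/c2.png',np.hstack([g(t,310,70,10,40,55),g(s,240,217,10,40,55)]))
```

```text
(no output)
```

View pics/c2.png

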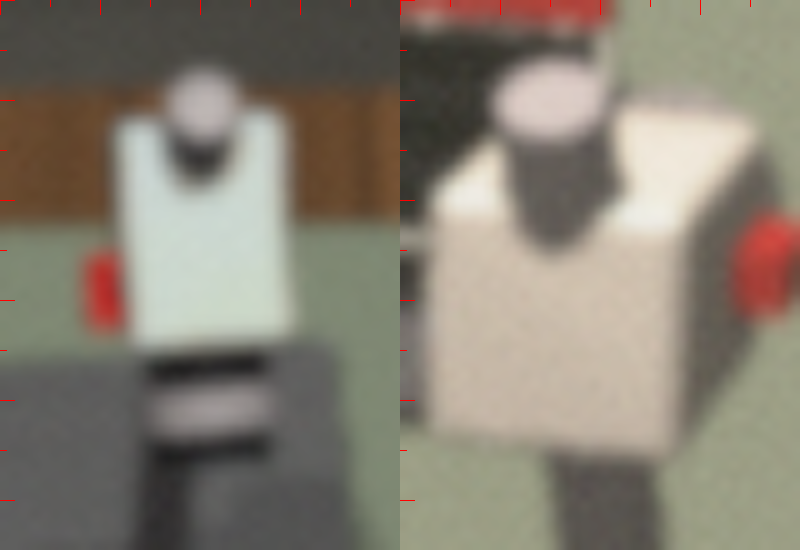

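Corners read. Top view: box top face (321.0,81.2) (338.3,80.5) (322.9,104.0) (338.7,102.6), barrel end v≈115.8 at u≈330.5. Scene view: back face (242.5,237) (268.5,240.5) (242.5,259.5) (268,261.7), front right edge (275,229) (274.5,252). Fitting the camera pose.

```bash
cat >> h.py <<'E'
def camfit():
    Pt,Ps=cam('top'),cam('scene'); a,b=.031,.023
    t3=np.array([[a,b,b],[a,-b,b],[-a,b,b],[-a,-b,b]]);t2=[[321.,81.2],[338.3,80.5],[322.9,104.],[338.7,102.6]]
    s3=np.array([[a,-b,b],[a,b,b],[a,-b,-b],[a,b,-b],[-a,b,b],[-a,b,-b]]);s2=[[242.5,237],[268.5,240.5],[242.5,259.5],[268,261.7],[275,229],[274.5,252]]
    th=np.linspace(0,2*np.pi,60)
    def res(q):
        R=plateR(q[3],.45); c=np.c_[0*th-a-q[4],.017*np.cos(th),.017*np.sin(th)]; pc=Pt(R.apply(c)+q[:3])
        return np.r_[(Pt(R.apply(t3)+q[:3])-t2).ravel(),(Ps(R.apply(s3)+q[:3])-s2).ravel(),pc[:,1].max()-115.8,pc[:,0].mean()-330.7]
    s=least_squares(res,[.82,-.05,.28,.05,.03],diff_step=1e-3,x_scale=[.1,.1,.1,.3,.03],loss='soft_l1')
    R=plateR(s.x[3],.45); lens=R.apply([-a-s.x[4],0,0])+s.x[:3]; return s.x,res(s.x),lens,R.apply([-a-s.x[4]-.18,0,0])+s.x[:3]
E
python3 - <<'E'
from h import *
x,r,l,f=camfit(); print(x.round(3),r.round(1),'lens',l,'focus',f)
st=ctrl.get_state();print(st['position'])
tR=plateR(x[3],.45); tp=f+tR.apply([0,0,.0345+.051]); print(tp)
p,R=plan([(np.array([.46,.12,.31]),plateR(0,.2)*FL),(tp+tR.apply([-.06,0,0.02]),tR*FL)])
E
```

```text
[ 0.81  -0.042  0.309  0.103  0.033] [-0.2  0.3 -0.9 -0.6 -0.   0.5  0.5  0.2 -0.6 -0.7 -0.  -2.  -0.8  2.4
 -0.2  2.4  1.1 -0.4  0.9  0.1 -0.   0.5] lens [ 0.75308237 -0.04800257  0.2808355 ] focus [ 0.59185492 -0.06460959  0.2025417 ]
[0.50908711 0.25286828 0.24640974]
[ 0.5548611  -0.06842009  0.27952993]
to [0.46 0.12 0.31]
  [-1.0, -0.07, -0.45, -0.09, 0.01, -0.13] rows 3
  [-0.4, -0.08, -0.2, -0.03, 0.01, -0.05] rows 1
to [ 0.492 -0.075  0.271]
  [-1.0, 0.12, 0.23, -0.08, 0.01, -0.03] rows 3
  [-0.96, 0.04, 0.2, -0.08, 0.01, -0.03] rows 2
```

>>> play_rows(increments=[[[-1.0,-0.07,-0.45,-0.09,0.01,-0.13,-1],[-1.0,-0.07,-0.45,-0.09,0.01,-0.13,-1],[-1.0,-0.07,-0.45,-0.09,0.01,-0.13,-1],[-1.0,-0.07,-0.45,-0.09,0.01,-0.13,-1]]])

```text
time: 11.25
position: [0.4733, 0.155, 0.2903]
tool_rot: [2.224, 2.049, 0.147]
ft_force: [0.0, -1.1, -1.7]
grip_width: 0.133
grip_force: 29.9
```

>>> play_rows(increments=[[[-0.4,-0.08,-0.2,-0.03,0.01,-0.05,-1],[-0.4,-0.08,-0.2,-0.03,0.01,-0.05,-1],[-0.4,-0.08,-0.2,-0.03,0.01,-0.05,-1]]])

```text
time: 11.55
position: [0.4597, 0.1187, 0.3086]
tool_rot: [2.118, 2.12, 0.207]
ft_force: [0.9, -0.2, -1.5]
grip_width: 0.131
grip_force: 29.9
```

Run:
```python
from h import *
x,r,l,f=camfit(); st=ctrl.get_state();print(st['position'],st['grip_width'],st['grip_force'])
tR=plateR(x[3],.45); tp=f+tR.apply([0,0,.0345+.051])
plan([(tp+tR.apply([0,0,0.08]),tR*FL),(tp,tR*FL)])
```

```text
[0.4597369  0.11869794 0.30861389] 0.13145845816556484 29.93076086277142
to [ 0.52  -0.072  0.352]
  [-1.0, 0.35, -0.16, -0.09, 0.01, -0.03] rows 3
  [-0.92, 0.3, -0.11, -0.07, 0.01, -0.03] rows 2
to [ 0.555 -0.068  0.28 ]
  [0.0, 0.0, 0.8, -0.0, 0.0, -0.0] rows 2
```

>>> play_rows(increments=[[[-1.0,0.35,-0.16,-0.09,0.01,-0.03,-1],[-1.0,0.35,-0.16,-0.09,0.01,-0.03,-1],[-1.0,0.35,-0.16,-0.09,0.01,-0.03,-1],[-1.0,0.35,-0.16,-0.09,0.01,-0.03,-1]]])

```text
time: 11.95
position: [0.4922, 0.0197, 0.3305]
tool_rot: [1.994, 2.097, 0.36]
ft_force: [0.4, 0.1, -2.6]
grip_width: 0.136
grip_force: 29.9
```

>>> play_rows(increments=[[[-0.92,0.3,-0.11,-0.07,0.01,-0.03,-1],[-0.92,0.3,-0.11,-0.07,0.01,-0.03,-1],[-0.92,0.3,-0.11,-0.07,0.01,-0.03,-1],[-0.92,0.3,-0.11,-0.07,0.01,-0.03,-1],[-0.92,0.3,-0.11,-0.07,0.01,-0.03,-1]]])

```text
time: 12.45
position: [0.5215, -0.0679, 0.3507]
tool_rot: [1.877, 2.087, 0.473]
ft_force: [0.5, 0.6, -0.8]
grip_width: 0.134
grip_force: 29.9
```

Run:
```python
from h import *
x,r,l,f=camfit(); st=ctrl.get_state();print(st['position'],st['tool_rot'],st['grip_width'],st['joint_positions'].round(2))
im=save('wrist','w4.png'); bgr=cv2.imread('pics/w4.png');P=cam('wrist',st)
R=plateR(x[3],.45);a,b=.031,.023
for pts,c in(([[-a,b,b],[-a,-b,b],[-a,-b,-b],[-a,b,-b]],(255,0,255)),([[a,b,b],[a,-b,b],[-a,-b,b],[-a,b,b]],(0,255,0)),([[-a-x[4],.017*np.cos(t),.017*np.sin(t)] for t in np.arange(0,6.28,.1)],(0,0,255))):
    p=P(R.apply(pts)+x[:3]); print(p[:4].round(1).tolist()); cv2.polylines(bgr,[p.round().astype(int)],True,c,1)
cv2.imwrite('pics/w4o.png',bgr)
```

```text
[ 0.52146298 -0.06791611  0.35065192] [1.87687039 2.08665362 0.47340779] 0.1335620402052839 [ 0.55 -0.23 -0.35  1.95 -0.25  0.99  0.39]
[[614.9, 187.5], [601.2, 246.3], [559.1, 226.3], [568.9, 176.0]]
[[700.4, 187.8], [682.7, 246.7], [601.2, 246.3], [614.9, 187.5]]
[[547.1, 188.5], [548.5, 189.0], [549.9, 189.8], [551.2, 190.8]]
```

View pics/w4o.png

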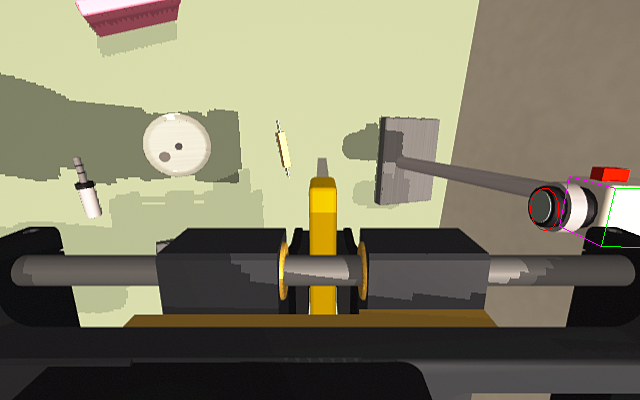

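The predicted lens ring falls on the real lens at (543,208), while the box edge is about 5 px off. One last enlarged crop to refine yaw.

Run:
```python
from h import *
im=cv2.imread('pics/w4.png')
k=6;x,y,w,h=515,155,125,100
o=cv2.resize(im[y:y+h,x:x+w],None,fx=k,fy=k,interpolation=cv2.INTER_CUBIC)
for i in range(0,w,5): cv2.line(o,(i*k,0),(i*k,6 if i%10 else 14),(0,0,255),1)
for i in range(0,h,5): cv2.line(o,(0,i*k),(6 if i%10 else 14,i*k),(0,0,255),1)
cv2.imwrite('pics/c4.png',o)
```

```text
(no output)
```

View pics/c4.png

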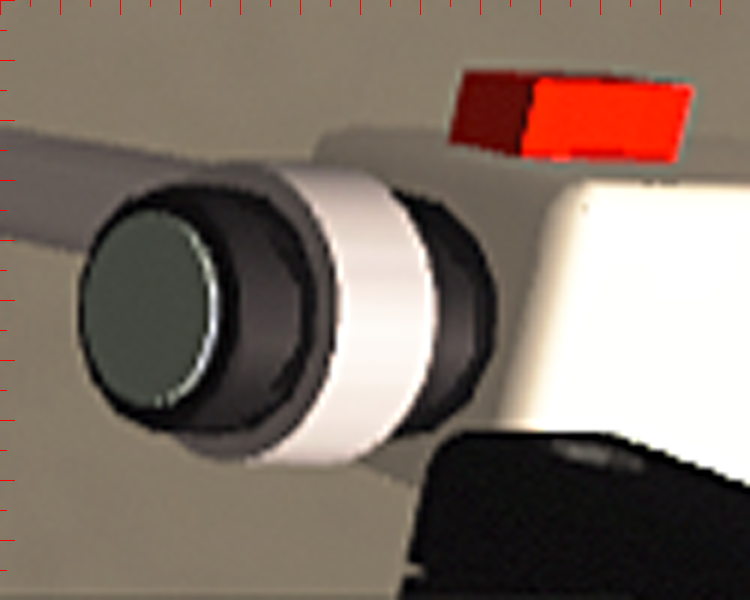

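Lens front centre is (540.9,205.9) px, barrel root about (584.3,206.5), and the box front +y corners (610.8,185.8) and (567.5,177). I refit with these included.

Run:
```python
from h import *
st=ctrl.get_state(); Pt,Ps,Pw=cam('top'),cam('scene'),cam('wrist',st); a,b=.031,.023
t3=np.array([[a,b,b],[a,-b,b],[-a,b,b],[-a,-b,b]]);t2=[[321.,81.2],[338.3,80.5],[322.9,104.],[338.7,102.6]]
s3=np.array([[a,-b,b],[a,b,b],[a,-b,-b],[a,b,-b],[-a,b,b],[-a,b,-b]]);s2=[[242.5,237],[268.5,240.5],[242.5,259.5],[268,261.7],[275,229],[274.5,252]]
def res(q,parts=(1,1,1)):
    R=plateR(q[3],.45);T=lambda X:R.apply(X)+q[:3]; L=-a-q[4]
    w=Pw(T([[L,0,0],[-a,0,0],[-a,b,b],[-a,b,-b]]))-[[540.9,205.9],[584.3,206.5],[610.8,185.8],[567.5,177]]
    d=Pw(T([[L,.017,0],[L,-.017,0]])); 
    return np.r_[(Pt(T(t3))-t2).ravel()*parts[0],(Ps(T(s3))-s2).ravel()*parts[1]*.5,w.ravel()*parts[2],(np.linalg.norm(d[0]-d[1])-41.3)*parts[2]]
for parts in((1,1,1),(1,0,1),(0,0,1),(.5,.5,1)):
    s=least_squares(res,[.81,-.045,.3,.1,.033],args=(parts,),diff_step=1e-3,x_scale=[.1,.1,.1,.3,.03],loss='soft_l1')
    R=plateR(s.x[3],.45); f=R.apply([-a-s.x[4]-.18,0,0])+s.x[:3]
    print(s.x.round(3),s.fun.round(1)[-9:],'focus',f.round(4))
    if parts==(1,1,1): g=(f,s.x[3])
f,y=g; tR=plateR(y,.45); tp=f+tR.apply([0,0,.0345+.051]); plan([(tp,tR*FL)])
```

```text
[ 0.81  -0.042  0.307  0.075  0.034] [-0.   0.5 -2.2  1.1  2.3 -0.1  0.  -1.9 -0.5] focus [ 0.5905 -0.0588  0.201 ]
[ 0.812 -0.043  0.306  0.061  0.034] [-0.   0.1 -2.7  1.2  1.8 -0.1 -0.2 -1.4 -0.6] focus [ 0.5924 -0.0564  0.1998]
[ 0.822 -0.044  0.302  0.068  0.035] [ 0.  -0.1 -2.6  0.7  0.8  0.2  0.3 -1.1 -1.9] focus [ 0.6008 -0.0587  0.1951]
[ 0.811 -0.042  0.307  0.07   0.034] [-0.   0.3 -2.4  1.1  2.1 -0.2 -0.1 -1.8 -0.5] focus [ 0.5909 -0.0579  0.2007]
to [ 0.553 -0.062  0.278]
  [0.03, -0.02, 0.8, -0.0, -0.01, 0.02] rows 2
```

>>> play_rows(increments=[[[0.03,-0.01,0.3,0,-0.01,0.02,-1],[0.03,-0.01,0.55,0,-0.01,0.02,-1],[0.03,-0.01,0.75,0,-0.01,0.02,-1],[0.03,-0.01,0.8,0,-0.01,0.02,-1],[0.03,-0.01,0.8,0,-0.01,0.02,-1],[0.03,-0.01,0.8,0,-0.01,0.02,-1],[0.03,-0.01,0.8,0,-0.01,0.02,-1],[0.03,-0.01,0.8,0,-0.01,0.02,-1]]])

```text
time: 13.3
position: [0.5547, -0.0644, 0.2803]
tool_rot: [1.91, 2.043, 0.465]
ft_force: [-0.5, 0.3, -1.8]
grip_width: 0.134
grip_force: 29.9
```

Run:
```python
from h import *
st=ctrl.get_state(); R=Rn.from_rotvec(st['tool_rot']); mid=st['position']+R.apply([0,0,.0855])
tR=plateR(.07,.45); print('mid',mid,'off',mid-[.5915,-.058,.2003],'ang',(R.inv()*tR*FL).magnitude(),st['grip_force'],st['grip_width'],abs(st['qd']).max())
# check strip in hand (wrist) and red/blue in top
P=cam('wrist',st); im=save('wrist','w5.png'); h=cv2.cvtColor(im,cv2.COLOR_RGB2HSV)
m=((h[...,0]>18)&(h[...,0]<35)&(h[...,1]>150)&(h[...,2]>60)).astype(np.uint8); m[225:]=0; m[:,:290]=0; m[:,360:]=0
print('strip seen',cv2.boundingRect(m),'pred',P(mid+(R*FL.inv()).apply(STRIP-[0,0,.0475])).round().tolist())
t=save('top','t2.png'); Pt=cam('top')
for k,roi,o in(('red',(225,175,270,205),(0,0)),('blue',(225,160,270,190),(.06,0))):
    X=Rn.from_euler('z',-.278).apply(STRIP+[o[0],0,.012])+[.5673,.2366,0]
    print(k,mom(mask(t,k,roi))[0].round(1),mom(hull(Pt,X))[0].round(1))
```

```text
mid [ 0.59178648 -0.06199574  0.20328287] off [ 0.00028648 -0.00399574  0.00298287] ang 0.00335396064825905 29.930913120042533 0.13430873396323723 0.004903697040415372
strip seen (309, 177, 28, 48) pred [[312.0, 321.0], [311.0, 355.0], [311.0, 178.0], [309.0, 190.0], [334.0, 321.0], [336.0, 355.0], [336.0, 178.0], [338.0, 190.0]]
red [243.1 191.8] [241.8 191.4]
blue [247.3 173.8] [247.1 174. ]
```

>>> play_rows(increments=[[[0.04,-0.01,0.03,0,0,0,-1],[0.04,-0.01,0.03,0,0,0,-1],[0.04,-0.01,0.03,0,0,0,-1],[0.04,-0.01,0.03,0,0,0,-1],[0.04,-0.01,0.03,0,0,0,-1],[0.04,-0.01,0.03,0,0,0,-1],[0.04,-0.01,0.03,0,0,0,-1],[0.04,-0.01,0.03,0,0,0,-1]]])

```text
time: 14.2
position: [0.5547, -0.0603, 0.276]
tool_rot: [1.911, 2.044, 0.464]
ft_force: [0.5, 0.6, -0.8]
grip_width: 0.133
grip_force: 29.9
```

Run:
```python
from h import *
st=ctrl.get_state(); print(st['position'],abs(st['qd']).max(),st['grip_force']); print(ctrl.close_job())
```

```text
[ 0.55466666 -0.06031333  0.27598213] 0.001592317198479094 29.93104689870961
the job is handed in; nothing more can be done
None
```

I handed the job in at about 14 s of the 46 s limit: the red plate is home and released in the tagged slot, the yellow plate is held still within a few mm of my estimated focus point, and the blue plate is still in place; no verdict came back.

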